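# Stack the third roller and hold the sprung guard at its index

## Task

Lay the spare roller from the wooden rest on top of the two rollers in the fixture's cradle, in the groove between them, with its ends about level with theirs, and let it go. Then pull the fixture's spring-return guard by its bar handle towards the front, over the stack, until the pointer fin on the guard stands in line with the fin of the index block, and keep it there: finish while still holding the handle, because the guard springs back when released. Leave the other things on the desk where they are.

Things in the scene. Friction and masses are not known exactly. Their poses are not given: they have to be found in the camera images.
- fixture: Fixed stacking fixture, grey base plate 250 x 220 x 10 mm from x = -75 to +175 mm. Origin at desk height under the middle of the cradle; x along the cradled rollers to the rear (roughly away from the robot), y to its left. Rails along x at y = +-70 mm, 22 mm high. Cradle side strips, 22 mm high, at y = +-39 to +-49 mm; end lips 16 mm high at x = +-35 mm.
- groove (a point): Where the centre of the third roller comes when seated: over the middle of the cradle, 65 mm above the desk. Axes as the fixture, the roller lies along x. Finger tips lower than 52 mm above the desk here would hit the lower rollers, whose centres are 30 mm and tops 50 mm above the desk.
- roller_spare_mid (a point): Centre of the spare roller: a plain aluminium cylinder 40 mm in diameter and 60 mm long (about 0.2 kg), lying loose in the wooden rest at the start, its centre 26 mm above the desk. Its x axis is the cylinder's axis, level.
- roller_left_mid (a point): Centre of the left one of the two rollers lying in the cradle, the same size as the spare one; loose; x axis along the cylinder. It must stay in the cradle.
- roller_right_mid (a point): Centre of the right roller in the cradle, as the left one.
- rest: Fixed wooden rest of the spare roller, a board 80 x 56 x 6 mm with two low strips, 11 mm high in all; origin under its middle at desk height, x along the roller.
- guard (a joint): Travel of the guard (m): 0 home at the rear, up to 0.14 pulled to the fixture's -x. Its spring draws it home: 3 N at home, 60 N/m more with travel, 9 to 11 N at the index. A portal on the rails with a clear top plate 100 x 156 mm, underside 95 mm, frame top 103 mm above the desk; it passes 10 mm over the stacked rollers. At home its front edge is at x = +65 mm of the fixture.
- guard_handle (a point): Middle of the guard's handle: a level steel bar 12 mm thick, 84 mm long along the fixture's y, centred 134 mm above the desk, on two posts 72 mm apart (64 mm clear between them), with 25 mm clear height between bar and guard. At home at x = +78 mm, y = 0 of the fixture. Axes as the fixture.
- pointer (a point): Pointer: outer end of a small upright steel fin, 3 mm thick, 20 mm long, at the foot of the guard's left side, 31 mm above the desk; moves with the guard. Axes as the fixture. At home it is at x = +95 mm, y = +96 mm of the fixture.
- mark (a point): Index: inner edge of the upright steel fin, 3 mm thick, on the dark steel index block fixed on the fixture's left margin, 31 mm above the desk; differs from start to start, x = -30 to 0 mm in the fixture. Axes as the fixture. In line when pointer and index have the same x in the fixture, after 95 to 125 mm of pull.
- screw_jar: Bystander: jar of screws with black lid, 56 mm wide, 58 mm high; origin under its middle.
- tape_black: Bystander: roll of black tape lying flat, 66 mm wide, 19 mm high; origin under its middle.
- eraser: Bystander: eraser, 21 x 46 x 12 mm, in front of the fixture; origin under its middle.
- small_board: Bystander: small circuit board with terminals, 26 x 46 x 16 mm, on the right; origin under its middle.
There are look-alikes about, which are no part of the job. Leave any red or yellow look-alike of the part that bears roller_spare_mid alone.

How it is judged:
On the way:
1. the spare roller lies in the groove on the two cradled rollers, let go, with the guard still at home (y of roller_left_mid in the frame of fixture between 0.014 and 0.026 m and z of roller_left_mid in the frame of fixture between 0.025 and 0.035 m and y of roller_right_mid in the frame of fixture between -0.026 and -0.014 m and z of roller_right_mid in the frame of fixture between 0.025 and 0.035 m and x of roller_spare_mid in the frame of fixture between -0.015 and 0.015 m and y of roller_spare_mid in the frame of fixture between -0.007 and 0.007 m and z of roller_spare_mid in the frame of fixture between 0.059 and 0.069 m and angle between the x axis of roller_spare_mid and the x axis of fixture, either way round below 0.15 rad and contact force between the fingers and roller_spare below 0.1 N and value of joint guard below 0.02 m and linear speed of roller_spare below 0.02 m/s), for 0.2 s.
At the end, for the whole second after the job is handed in: Spare roller in the groove of the two cradled ones (15 mm lengthwise, 7 mm sideways, 6 mm in height, 0.15 rad), those within 6 mm of their places; guard pointer within 5 mm of the index, at rest, held by the fingers (over 2 N); spare roller untouched (y of roller_left_mid in the frame of fixture between 0.014 and 0.026 m and z of roller_left_mid in the frame of fixture between 0.025 and 0.035 m and y of roller_right_mid in the frame of fixture between -0.026 and -0.014 m and z of roller_right_mid in the frame of fixture between 0.025 and 0.035 m and x of roller_spare_mid in the frame of fixture between -0.015 and 0.015 m and y of roller_spare_mid in the frame of fixture between -0.007 and 0.007 m and z of roller_spare_mid in the frame of fixture between 0.059 and 0.069 m and angle between the x axis of roller_spare_mid and the x axis of fixture, either way round below 0.15 rad and x of pointer in the frame of mark between -0.005 and 0.005 m and velocity of joint guard between -0.01 and 0.01 m/s and contact force between the fingers and guard above 2 N and contact force between each of the arm, the fingers and roller_spare below 0.1 N); the arm keeps its last pose, push and grip.
It fails at once if a bystander was moved by more than 30 mm (distance of any of screw_jar, tape_black, eraser, small_board from where it was at the start of the episode above 0.03 m).
It also fails if it takes over 45 s, if anything falls off the work surface, if the arm or the gripper's body presses on something with over 40 N, if the wrist force passes 120 N, or if a joint passes its speed limit or range.

## Robot

A 7-joint arm with a two-finger parallel gripper is mounted at the origin on a cart in front of the work surface, level with it; the furniture and walls round the work are solid. World frame = base frame: x ahead of the robot, y to its left, z up, the work surface at z = 0. Lengths are in m, angles in rad, forces in N, time in s.
With the tool pointing down it reaches from about 0.4 to 0.875 m from the base axis. Payload 19.3 kg.
Tool frame: the origin (TCP) lies midway between the tips of the shut fingers; the grasp point (between the pads) lies 19 mm behind it (bot.pinch_z is the distance from the TCP to the grasp point, in m); z points along the fingers, y is the line along which they close (so a half turn about z gives the same grasp; the last joint's range is limited). The gripper opens to 85 mm and grips with 20 to 120 N. Pads are 22 mm wide; open, the fingers measure 114 mm over their backs; the gripper's body (76 mm by 85 mm) begins 54 mm behind the grasp point. The pads swing forward as they close: fully open they stand 13 mm farther back than shut.
Start: joints at [1.138, 0.521, -0.036, 1.599, 0.021, 1.021, -0.113], TCP at [0.222, -0.584, 0.231] pointing down, gripper open.
Joint ranges: [-2.91, 2.91], [-0.3, 2.13], [-1.5, 1.42], [0.17, 2.43], [-1.26, 4.41], [0.16, 1.93], [-2.52, 2.52]. Speed limits (rad/s): [1.89, 1.89, 2.39, 2.39, 3.01, 3.01, 3.01].

## Interface

Orientations are given as [roll, pitch, yaw] about the fixed x, y, z axes, in that order (R = Rz(yaw) Ry(pitch) Rx(roll)).
In Python, from workcell import observe, viewer, bot gives the robot as it stands. The module is installed in compiled form; this text tells all that it offers.
- The arm moves only by the tool play_rows, never from a script. Its argument "motion" is a list of rows, each a list of 7 numbers: the shift along the tool's x, y, z in cm, then the turn, a rotation vector about the tool's x, y, z in rad, then the opening, from -1 (shut) to 1 (fully open), so that 0 is half open. A call has exactly 5 rows; each row is the pose to reach, as a shift and turn from the pose commanded when the call began, along the tool's axes at that moment; what a row does not reach only later rows make up. A row lasts 1/10 s, in which the tool goes at most 50 mm and 8.59 degrees, less where a joint would pass 70% of its speed; a pose out of reach is approached as far as the arm can. A call with a gripper value outside its range is refused whole. The fingers move at their own pace and stop on an object; "squeeze" is the grip in N (left out, the last holds). Time passes only in rows, so rows that repeat a pose let the fingers close, or fill a call up. It gives the time, the measured TCP pose, the force, the opening and the grip force at its end, in the units of the state.
- observe(): the state, without advancing time (a new reading comes with each control period).
- viewer.grab_frame(name): name is "scene" or "top" or "wrist"; returns (picture, depth): 384x512x3 uint8, red, green, blue; 384x512 float32, m along the optical axis (not along the pixel's ray), 0 where there is no reading.
- viewer.camera_info(name): a dict with "fx", "fy", "cx", "cy" (pixels), "k1" (the pictures are not rectified: a ray, as slopes to the right and down, at radius r is drawn at 1 + k1 r^2 times it, then the intrinsics apply), "R" (3x3) and "t" (3): a world point X has camera coordinates R X + t. Camera axes: x right, y down, z forward; pixel columns grow to the right and rows downward; lengths in m; the calibration is good to about 2 mm. A picture is of the moment at which its call begins: read the wrist's pose just before it. camera_info takes no time and is no camera call; for the wrist camera it gives the pose at the moment of the call.
- bot.job_done(): hands the job in; it is judged then, once.
The state is a dict: "clock": time; "qpos": joint angles; "qd": joint speeds; "joint_efforts": joint torques, N m; "position": TCP position; "tool_rot": TCP orientation; "force": force on the tool from outside, world axes, zero at the start; "moment": the same for the moment, N m; "grip_width": finger opening in m; "finger_force": force on a finger pad.
Only numpy, scipy, OpenCV 4.12 (cv2) and the standard library are available. Lean on these libraries where they do the work, as an engineer would, in place of code of your own. Each camera call takes 0.05 s, during which the arm holds its last target. There are 200 camera calls.

## Working session

There is one attempt and no reset: what is moved stays moved. The work goes in short steps, Python scripts to look and compute and a tool call to move; the robot and the scene stay as the last step left them, time stands still between calls to the robot, and variables do not carry over. Pictures are saved under pics/ and viewed, at most 13 in all, crops included, and the job is handed in when it is done.

Besides the shell and the picture viewer there is one more tool, called by a JSON object that holds its "api" and its "payload". play_rows: Moves the arm, as the interface text tells. Its arguments: {"type":"object","properties":{"motion":{"type":"array"},"squeeze":{"type":"number"}},"required":["motion"]}

```bash
mkdir -p pics
cat > h.py <<'E'
import numpy as np, cv2
from workcell import observe, viewer, bot
def rays(ci,uv):
    uv=np.atleast_2d(np.array(uv,float))
    d=np.c_[(uv[:,0]-ci['cx'])/ci['fx'],(uv[:,1]-ci['cy'])/ci['fy']]
    s=d.copy()
    for _ in range(20): s=d/(1+ci['k1']*(s**2).sum(1,keepdims=True))
    return np.c_[s,np.ones(len(s))]
def onplane(ci,uv,z):
    R,t=np.array(ci['R']),np.array(ci['t']); c=-R.T@t; d=rays(ci,uv)@R
    return c+d*((z-c[2])/d[:,2])[:,None]
def cloud(ci,dep):
    v,u=np.mgrid[:dep.shape[0],:dep.shape[1]]
    P=rays(ci,np.c_[u.ravel(),v.ravel()])*dep.reshape(-1,1)
    return ((P-np.array(ci['t']))@np.array(ci['R'])).reshape(*dep.shape,3)
def grab(n):
    ci=viewer.camera_info(n); p,d=viewer.grab_frame(n); return ci,p,d
E
python3 - <<'E'
from h import *
s=observe(); print({k:np.round(v,3) for k,v in s.items()})
for n in ['scene','top']:
    ci,p,d=grab(n); np.savez(n+'.npz',p=p,d=d,ci=ci); cv2.imwrite(f'pics/{n}0.png',cv2.resize(p[:,:,::-1],(800,600)))
    print(n,-np.array(ci['R']).T@np.array(ci['t']),np.array(ci['R']).round(2).tolist(),ci['fx'],ci['k1'])
E
```

```text
{'clock': np.float64(0.0), 'qpos': array([ 1.138,  0.522, -0.036,  1.6  ,  0.021,  1.021, -0.113]), 'qd': array([-0.001, -0.001, -0.   ,  0.001,  0.001, -0.   , -0.   ]), 'joint_efforts': array([ 0.0000e+00, -9.2713e+01,  1.9800e+00, -3.6994e+01,  1.8000e-02,
        8.0000e-03, -0.0000e+00]), 'position': array([ 0.222, -0.584,  0.231]), 'tool_rot': array([-3.14 ,  0.   ,  0.363]), 'force': array([-0.57 ,  0.277,  0.127]), 'moment': array([-0.051,  0.054,  0.025]), 'finger_force': np.float64(0.0), 'grip_width': np.float64(0.085)}
scene [-0.46905595 -0.47623695  0.7986042 ] [[0.52, -0.85, 0.01], [-0.43, -0.28, -0.86], [0.74, 0.44, -0.51]] 396.74376700430804 -0.07753445335137674
top [0.31617529 0.13536564 1.35626245] [[0.02, -1.0, 0.0], [-0.98, -0.02, -0.19], [0.19, -0.0, -0.98]] 462.5973136448887 -0.016049347481418435
```

View pics/top0.png

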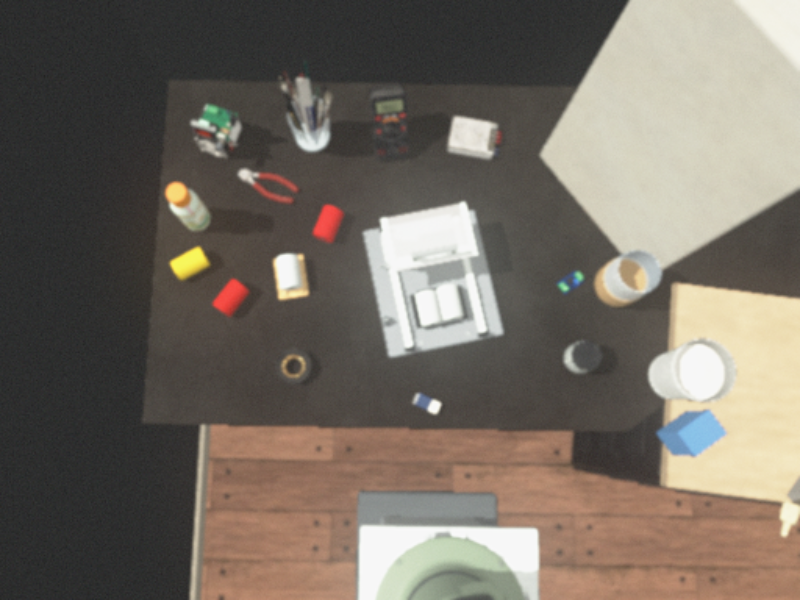

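View pics/scene0.png

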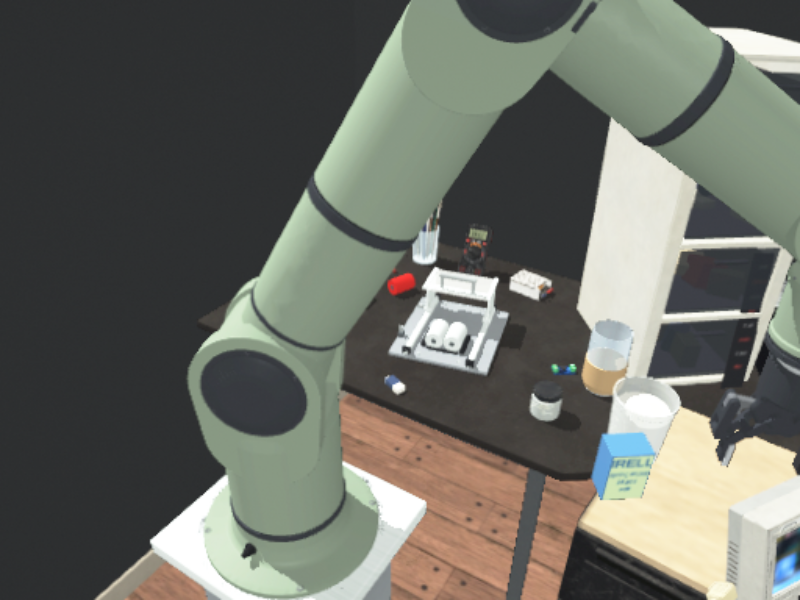

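The top view (800x600) shows:
- The fixture is at (432,280), with the guard at its rear (430,235) and the two cradled rollers at (427,308) and (450,302).
- The index block is at (390,322).
- The spare roller is plain aluminium on the wooden rest at (290,272). It is the only one on wood; red look-alikes are at (328,223) and (231,298), yellow at (189,263).

Next I'll measure these and confirm with a crop.

Run:
```python
from h import *
z=np.load('top.npz',allow_pickle=True); p,d,ci=z['p'],z['d'],z['ci'].item()
C=cloud(ci,d)
hsv=cv2.cvtColor(p,cv2.COLOR_RGB2HSV)
print('desk z',np.median(C[210:225,210:230,2]))
def rect(m,name,zz):
    n,l,st,ce=cv2.connectedComponentsWithStats(m.astype(np.uint8)); i=1+np.argmax(st[1:,4]); m=l==i
    v,u=np.nonzero(m); P=onplane(ci,np.c_[u,v],zz)[:,:2]
    r=cv2.minAreaRect(P.astype(np.float32)); print(name,len(u),r, 'cloud z',np.percentile(C[m][:,2],[5,50,95]).round(3),ce[i]); return r
H=C[:,:,2]
w=np.zeros(H.shape,bool); w[150:200,165:205]=1
V=hsv[:,:,2]
rect(w&(V>100)&(hsv[:,:,1]>60),'rest',.006)
rect(w&(V>100)&(hsv[:,:,1]<50)&(H>.02),'spare',.035)
rect(w&(V>100),'rest+roller',.006)
f=np.zeros(H.shape,bool); f[120:235,225:325]=1
print(np.percentile(V[f],[10,50,90]))
rect(f&(V>70)&(H>0.002),'base',.01)
r=f&(H>.035)&(H<.06)&(V>120); rect(r,'rollers',.045)
cv2.imwrite('pics/c1.png',np.hstack([cv2.resize(p[125:230,230:330,::-1],(570,600),interpolation=cv2.INTER_CUBIC),cv2.resize(p[145:205,165:205,::-1],(230,600))[:, :]]))
```

```text
desk z -0.0008383972666156717
rest 291 ((0.6074231266975403, 0.3037456274032593), (0.08724535256624222, 0.06408029049634933), 10.58259105682373) cloud z [-0.004  0.003  0.01 ] [186.94501718 180.62199313]
spare 282 ((0.6119957566261292, 0.30230849981307983), (0.06341364234685898, 0.04090259224176407), 2.4900243282318115) cloud z [0.03  0.042 0.049] [184.89361702 173.54609929]
rest+roller 637 ((0.6106413006782532, 0.30434685945510864), (0.09379303455352783, 0.06408029049634933), 10.58259105682373) cloud z [-0.003  0.009  0.047] [185.47409733 176.59654631]
[ 85. 161. 246.]
base 6451 ((0.6070840358734131, 0.030766896903514862), (0.2845592200756073, 0.24116221070289612), 10.536066055297852) cloud z [0.005 0.016 0.103] [276.4957371  179.11781119]
rollers 537 ((0.5531810522079468, 0.022200945764780045), (0.06152104213833809, 0.08019351214170456), 15.157546997070312) cloud z [0.037 0.046 0.052] [281.14897579 194.40968343]
```

View pics/c1.png

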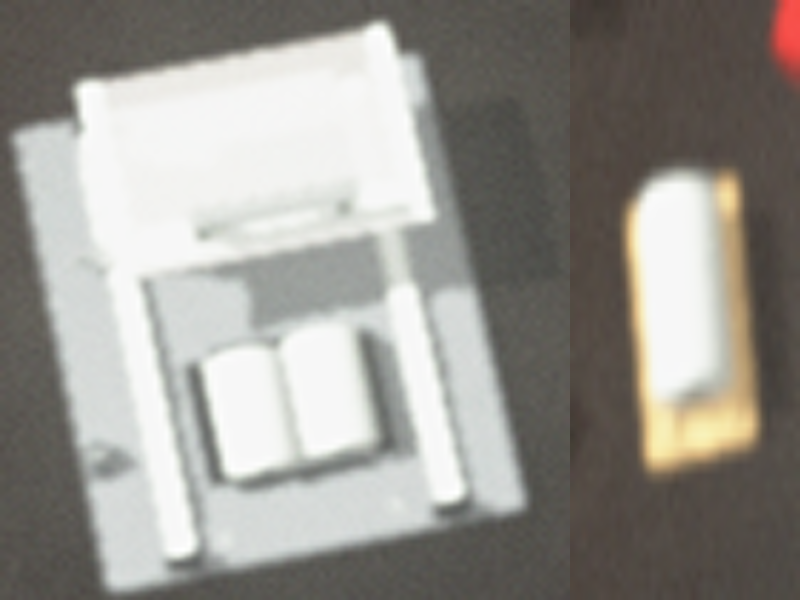

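The crop confirms it: a plain aluminium roller on the wooden rest, world ≈ (0.607, 0.303), axis yaw ≈ 0.18. The fixture yaw is ≈ 0.19. Next I'll move over it for a close look.

{"api": "play_rows", "payload": {"motion": [[0, 0, -4, 0, 0, 0, 1], [1.5, -1.6, -7, 0, 0, 0.05, 1], [5, -5.2, -7, 0, 0, 0.1, 1], [8.4, -8.7, -7, 0, 0, 0.15, 1], [11.8, -12.2, -7, 0, 0, 0.18, 1]]}}

```text
clock: 0.6
position: [0.2891, -0.4265, 0.3012]
tool_rot: [-3.141, 0.0, 0.18]
force: [1.6, -0.4, 0.9]
grip_width: 0.0854
finger_force: 0.0
```

```bash
cat >> h.py <<'E'
def go(x,y,z,yaw):
    "tool-frame shift (cm) and turn to reach world tool-down pose"
    from scipy.spatial.transform import Rotation as Ro
    s=observe(); R=Ro.from_euler('xyz',s['tool_rot']); T=Ro.from_euler('xyz',[np.pi,0,yaw])
    print('at',s['position'].round(4),s['tool_rot'].round(3),'q7',s['qpos'].round(2),'t',s['clock'],'shift',(R.inv().apply(np.array([x,y,z])-s['position'])*100).round(2),'turn',(R.inv()*T).as_rotvec().round(3))
E
python3 -c "
from h import *
go(.57,.29,.30,.185)
ci=viewer.camera_info('wrist');R=np.array(ci['R']);c=-R.T@np.array(ci['t']);print(c,R.round(2).tolist(),ci['fx'])"
```

```text
at [ 0.2891 -0.4265  0.3012] [-3.141  0.     0.18 ] q7 [ 0.9   0.27 -0.05  1.8   0.02  1.07 -0.55] t 0.6 shift [ 40.49 -65.45   0.12] turn [-0.     0.    -0.005]
[ 0.36371341 -0.41331525  0.44342023] [[0.18, -0.98, -0.0], [-0.94, -0.17, 0.29], [-0.29, -0.05, -0.96]] 299.494407630412
```

{"api": "play_rows", "payload": {"motion": [[2.6, -4.2, 0, 0, 0, 0, 1], [5.2, -8.5, 0, 0, 0, 0, 1], [7.9, -12.7, 0, 0, 0, 0, 1], [10.5, -17, 0, 0, 0, 0, 1], [13.1, -21.2, 0, 0, 0, 0, 1]]}}

```text
clock: 1.1
position: [0.3792, -0.1941, 0.3014]
tool_rot: [3.141, -0.0, 0.183]
force: [1.3, -0.4, 0.3]
grip_width: 0.0854
finger_force: 0.0
```

{"api": "play_rows", "payload": {"motion": [[2.6, -4.2, 0, 0, 0, 0, 1], [5.2, -8.5, 0, 0, 0, 0, 1], [7.9, -12.7, 0, 0, 0, 0, 1], [10.5, -17, 0, 0, 0, 0, 1], [13.1, -21.2, 0, 0, 0, 0, 1]]}}

```text
clock: 1.6
position: [0.4696, 0.0381, 0.3013]
tool_rot: [3.141, -0.0, 0.183]
force: [1.3, -1.2, -0.6]
grip_width: 0.0855
finger_force: 0.0
```

```bash
python3 -c "
from h import *
go(.57,.29,.30,.185)
ci,p,d=grab('wrist');np.savez('w1.npz',p=p,d=d,ci=ci);cv2.imwrite('pics/w1.png',p[:,:,::-1])"
```

```text
at [0.4696 0.0381 0.3013] [ 3.141 -0.     0.183] q7 [ 0.16  0.22 -0.44  1.88  0.11  1.06 -1.7 ] t 1.6 shift [ 14.45 -22.95   0.13] turn [ 0.    -0.    -0.002]
```

View pics/w1.png

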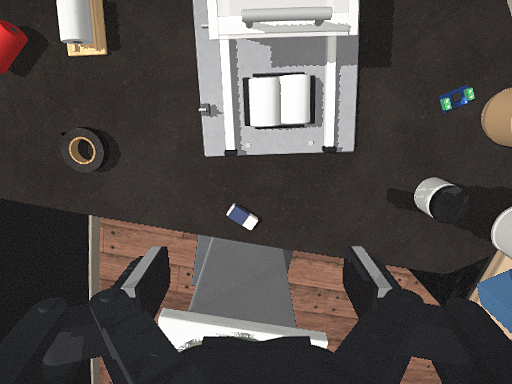

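The wrist view shows the whole fixture: front corners at (205,157) and (355,152), cradled rollers at (264,101) and (295,98), index block at (205,109), pointer near (204,27), handle bar at (287,15), spare at (74,20). I'll measure from this.

Run:
```python
from h import *
z=np.load('w1.npz',allow_pickle=True); p,d,ci=z['p'],z['d'],z['ci'].item()
C=cloud(ci,d); H=C[:,:,2]; hsv=cv2.cvtColor(p,cv2.COLOR_RGB2HSV); V=hsv[:,:,2]
print('desk',np.median(H[180:200,300:400]),'plate',np.median(H[50:140,212:220]),np.median(H[50:140,340:350]))
# plate edges: outermost bright pixels per row / lowest per column
L=[];Rr=[];F=[]
for v in range(45,145,2):
    b=np.nonzero(V[v,185:375]>100)[0]; L.append((185+b[0]-.5,v)); Rr.append((185+b[-1]+.5,v))
for u in range(215,345,2):
    b=np.nonzero(V[120:175,u]>100)[0]; F.append((u,120+b[-1]+.5))
def line(uv):
    P=onplane(ci,uv,.01)[:,:2].astype(np.float32); vx,vy,x,y=cv2.fitLine(P,cv2.DIST_HUBER,0,.001,.001).ravel(); 
    return np.array([vx,vy])*np.sign(vx if abs(vx)>abs(vy) else vy),np.array([x,y])
l,r,f=map(line,(L,Rr,F)); 
for n,a in zip('LRF',(l,r,f)): print(n,np.degrees(np.arctan2(a[0][1],a[0][0])),a[1])
yaw=np.mean([np.arctan2(l[0][1],l[0][0]),np.arctan2(r[0][1],r[0][0]),np.arctan2(-f[0][0],f[0][1])])
ex=np.array([np.cos(yaw),np.sin(yaw)]);ey=np.array([-ex[1],ex[0]])
print('width',(l[1]-r[1])@ey,'yaw',yaw)
o=ex*(f[1]@ex+.075)+ey*((l[1]+r[1])@ey/2); print('origin',o)
# rollers from cloud
F3=lambda P:np.c_[(P[:,:2]-o)@ex,(P[:,:2]-o)@ey,P[:,2]]
w=np.zeros(H.shape,bool);w[65:135,240:320]=1
m=w&(H>.035)&(V>120); Q=F3(C[m]); 
for n,q in (('right',Q[Q[:,1]<-.003]),('left',Q[Q[:,1]>.003])): print(n,len(q),np.percentile(q,[2,50,98],axis=0).round(4).tolist())
w=np.zeros(H.shape,bool);w[98:122,196:215]=1
np.save('fx.npy',[*o,yaw])
m=w&(H>.02); print('index block',m.sum(),np.percentile(F3(C[m]),[2,50,98],axis=0).round(4).tolist())
v,u=np.nonzero(w&(V<100)); q=F3(onplane(ci,np.c_[u,v],.031)); print('dark',len(q),np.percentile(q,[2,50,98],axis=0).round(4).tolist())
# spare
w=np.zeros(H.shape,bool);w[0:58,50:115]=1
m=w&(H>.035)&(hsv[:,:,1]<50); q=C[m]; print('spare',m.sum(),q.mean(0),np.percentile(q,[1,99],axis=0).round(3).tolist())
m=w&(hsv[:,:,1]>60)&(V>100);v,u=np.nonzero(m)
E0=[];E1=[];B=[]
for vv in range(8,48,2):
    b=np.nonzero(m[vv])[0]; E1.append((b[-1]+.5,vv))
for uu in range(72,102,2):
    b=np.nonzero(m[:,uu])[0]; B.append((uu,b[-1]+.5))
for e,n in((E1,'R'),(B,'B')):
    P=onplane(ci,e,.006)[:,:2].astype(np.float32); a=cv2.fitLine(P,cv2.DIST_HUBER,0,.001,.001).ravel(); print('rest',n,a)
a=cv2.resize(p[0:62,40:125,::-1],None,fx=6,fy=6,interpolation=cv2.INTER_CUBIC); b=cv2.resize(p[90:130,185:225,::-1],None,fx=7,fy=7,interpolation=cv2.INTER_CUBIC)
c=np.zeros((372,510+280,3),np.uint8);c[:,:510]=a;c[:280,510:]=b;cv2.imwrite('pics/c2.png',c)
```

```text
desk -0.0002497557047762499 plate 0.009613609867914999 0.009584248955377642
L 12.57005 [0.541779   0.13167234]
R 12.77934 [ 0.5633643  -0.08750307]
F 102.41882 [0.48207316 0.0014195 ]
width 0.21861058 yaw 0.21972656
origin [0.55422324 0.02245349]
right 1323 [[-0.028, -0.0382, 0.0386], [0.0012, -0.0199, 0.0473], [0.0289, -0.0035, 0.0505]]
left 1318 [[-0.0303, 0.0037, 0.0377], [-0.0014, 0.021, 0.047], [0.0268, 0.0374, 0.0512]]
index block 100 [[-0.0148, 0.0957, 0.0202], [-0.0078, 0.1012, 0.0218], [-0.0012, 0.1071, 0.0368]]
dark 148 [[-0.0232, 0.0926, 0.031], [-0.0104, 0.1076, 0.031], [0.0066, 0.1122, 0.031]]
spare 1056 [0.60533403 0.29671799 0.04541426] [[0.58, 0.283, 0.035], [0.63, 0.319, 0.047]]
rest R [0.98322934 0.18237339 0.6023149  0.2718417 ]
rest B [ 0.18232976 -0.98323745  0.5682171   0.29899767]
```

View pics/c2.png

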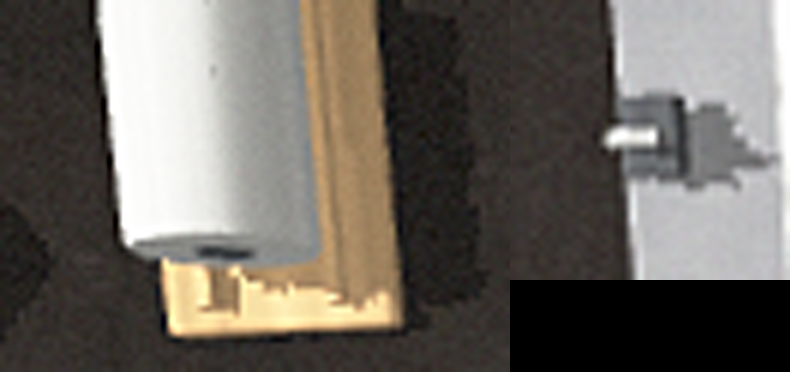

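The crop shows the spare's front end at about (77,42) in the wrist image, on the wooden rest. The index fin runs from (199,109) to (206,109) on the dark block. The measurements agree with the sizes given: plate width 219 mm, roller tops at 50 mm and y ±20. Now I'll move above the spare.

{"api": "play_rows", "payload": {"motion": [[3, -3.8, 0, 0, 0, 0, 1], [6, -7.6, 0, 0, 0, 0, 1], [9, -11.5, 0, 0, 0, 0, 1], [12, -15.3, 0, 0, 0, 0, 1], [15, -19.1, 0, 0, 0, 0, 1]]}}

```text
clock: 2.15
position: [0.5828, 0.2528, 0.3009]
tool_rot: [3.141, 0.0, 0.182]
force: [1.1, -0.8, 0.5]
grip_width: 0.0856
finger_force: 0.0
```

{"api": "play_rows", "payload": {"motion": [[3.4, -4.2, 0.5, 0, 0, 0, 1], [3.4, -4.2, 4, 0, 0, 0, 1], [3.4, -4.2, 8, 0, 0, 0, 1], [3.4, -4.2, 10, 0, 0, 0, 1], [3.4, -4.2, 10, 0, 0, 0, 1]]}}

```text
clock: 2.65
position: [0.6066, 0.2979, 0.1979]
tool_rot: [3.14, 0.005, 0.183]
force: [-0.2, -0.4, -0.6]
grip_width: 0.0853
finger_force: 0.0
```

Run:
```python
from h import *
z=np.load('w1.npz',allow_pickle=True); ci=z['ci'].item(); o=np.load('fx.npy');yaw=o[2];ex=np.array([np.cos(yaw),np.sin(yaw)]);ey=np.array([-ex[1],ex[0]])
for zz in(.031,.036):
    q=onplane(ci,[[199,109.3],[206,109.3]],zz)[:,:2]-o[:2]; print('fin',zz,q@ex,q@ey)
go(.6084,.3014,.012,.1834)
ci,p,d=grab('wrist');np.savez('w2.npz',p=p,d=d,ci=ci);cv2.imwrite('pics/w2.png',p[:,:,::-1])
C=cloud(ci,d);hsv=cv2.cvtColor(p,cv2.COLOR_RGB2HSV)
c,s=np.cos(.1834),np.sin(.1834)
X=(C[:,:,0]-.6084)*c+(C[:,:,1]-.3014)*s; Y=-(C[:,:,0]-.6084)*s+(C[:,:,1]-.3014)*c
m=(abs(X)<.05)&(abs(Y)<.035)&(C[:,:,2]>.032)&(C[:,:,2]<.06)&(hsv[:,:,1]<60)
P=np.c_[X[m],Y[m],C[:,:,2][m]];print(len(P),np.percentile(P,[1,50,99],axis=0).round(4))
r=cv2.minAreaRect(P[:,:2].astype(np.float32));print(r)
```

```text
fin 0.031 [-0.00796741 -0.00838575] [0.1071294  0.09774696]
fin 0.036 [-0.00791321 -0.00832648] [0.10620135 0.09693261]
at [0.6066 0.2979 0.1979] [3.14  0.005 0.183] q7 [-0.27  0.67 -0.44  1.46  0.3   1.08 -2.16] t 2.65 shift [ 0.33 -0.34 18.59] turn [ 0.002  0.005 -0.   ]
2068 [[-0.0246 -0.0165  0.0325]
 [ 0.0064  0.0014  0.0432]
 [ 0.0343  0.0198  0.0465]]
((0.004487162455916405, 0.001459239050745964), (0.060193028301000595, 0.037567902356386185), 0.5733430981636047)
```

View pics/w2.png

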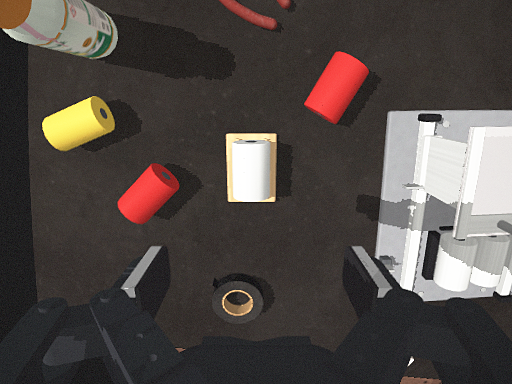

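The view confirms the spare at (251,170) on the rest, with red look-alikes at (148,193) and (337,87) and yellow at (79,122), all clear. Its centre is world (0.6125, 0.3036). I'll lower with the gripper partly shut.

{"api": "play_rows", "payload": {"motion": [[0.7, -0.45, 3, 0, 0, 0, 0.5], [0.7, -0.45, 7, 0, 0, 0, 0.5], [0.7, -0.45, 11, 0, 0, 0, 0.5], [0.7, -0.45, 14, 0, 0, 0, 0.5], [0.7, -0.45, 14, 0, 0, 0, 0.5]]}}

```text
clock: 3.2
position: [0.613, 0.3037, 0.0592]
tool_rot: [3.14, 0.004, 0.183]
force: [0.1, -0.2, 0.5]
grip_width: 0.0643
finger_force: 0.0
```

```bash
python3 -c "
from h import *
go(.6125,.3036,.012,.1834)"
```

```text
at [0.613  0.3037 0.0592] [3.14  0.004 0.183] q7 [-0.31  0.84 -0.39  1.53  0.39  0.86 -2.23] t 3.2 shift [-0.04 -0.01  4.72] turn [ 0.001  0.004 -0.001]
```

{"api": "play_rows", "payload": {"motion": [[0, 0, 2, 0, 0.004, 0, 0.5], [0, 0, 3.5, 0, 0.004, 0, 0.5], [0, 0, 4.6, 0, 0.004, 0, 0.5], [0, 0, 4.6, 0, 0.004, 0, 0.5], [0, 0, 4.6, 0, 0.004, 0, -0.3]], "squeeze": 30}}

```text
clock: 3.7
position: [0.6144, 0.3046, 0.0161]
tool_rot: [-3.141, -0.005, 0.183]
force: [0.8, 0.4, -0.1]
grip_width: 0.0511
finger_force: 0.0
```

{"api": "play_rows", "payload": {"motion": [[0, 0, 0, 0, 0, 0, -0.3], [0, 0, 0, 0, 0, 0, -0.3], [0, 0, 0, 0, 0, 0, -0.3], [0, 0, 0, 0, 0, 0, -0.3], [0, 0, 0, 0, 0, 0, -0.3]]}}

```text
clock: 4.2
position: [0.6145, 0.3047, 0.0165]
tool_rot: [-3.141, -0.005, 0.183]
force: [-1.5, -1.2, 7.2]
grip_width: 0.0385
finger_force: 29.8
```

{"api": "play_rows", "payload": {"motion": [[0, 0, -2, 0, 0, 0, -0.3], [0, 0, -6, 0, 0, 0, -0.3], [0, 0, -10, 0, 0, 0, -0.3], [0, 0, -14, 0, 0, 0, -0.3], [0, 0, -17, 0, 0, 0, -0.3]]}}

```text
clock: 4.7
position: [0.6137, 0.3046, 0.1898]
tool_rot: [-3.141, -0.007, 0.183]
force: [0.3, 0.1, -1.2]
grip_width: 0.0391
finger_force: 31.0
```

Run:
```python
from h import *
o=np.load('fx.npy');go(o[0],o[1],.12,o[2])
s=observe();ci,p,d=grab('wrist');C=cloud(ci,d)
# roller in tool frame: x along tool x
c,sn=np.cos(.183),np.sin(.183);pos=s['position']
X=(C[:,:,0]-pos[0])*c+(C[:,:,1]-pos[1])*sn;Y=-(C[:,:,0]-pos[0])*sn+(C[:,:,1]-pos[1])*c;Z=C[:,:,2]-pos[2]
m=(abs(Y)<.017)&(abs(X)<.06)&(abs(Z)<.06)&(d>0)
print(m.sum(),np.percentile(np.c_[X[m],Y[m],Z[m]],[1,10,50,90,99],axis=0).round(4).tolist(),s['force'],s['grip_width'])
cv2.imwrite('pics/w3.png',p[:,:,::-1])
```

```text
at [0.6137 0.3046 0.1898] [-3.141 -0.007  0.183] q7 [-0.28  0.69 -0.44  1.45  0.32  1.06 -2.17] t 4.7 shift [-11.03  26.67   6.88] turn [-0.001 -0.007 -0.037]
9774 [[-0.0304, -0.0165, -0.0042], [-0.0226, -0.013, 0.0152], [0.0074, -0.0003, 0.0263], [0.0277, 0.0128, 0.0289], [0.0282, 0.0165, 0.0297]] [ 0.31410678  0.12497723 -1.15738552] 0.039106533997110095
```

View pics/w3.png

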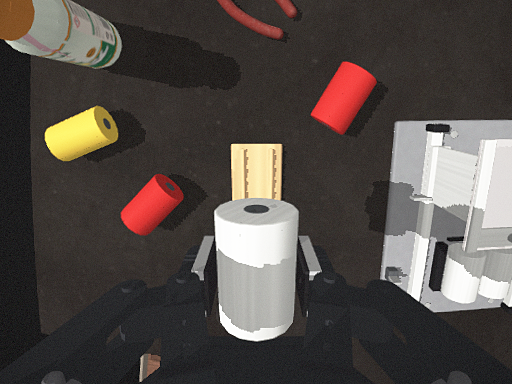

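Gripped level and centred: the roller is at about (256,265), its centre 9.5 mm above the TCP. I'll carry it over the groove.

{"api": "play_rows", "payload": {"motion": [[-1.8, 4.4, 0, 0, -0.007, -0.037, -0.3], [-3.6, 8.8, 0, 0, -0.007, -0.037, -0.3], [-5.5, 13.2, 0, 0, -0.007, -0.037, -0.3], [-7.3, 17.6, 0, 0, -0.007, -0.037, -0.3], [-9.1, 22, 0, 0, -0.007, -0.037, -0.3]]}}

```text
clock: 5.25
position: [0.5632, 0.0697, 0.1862]
tool_rot: [3.141, 0.002, 0.22]
force: [1.1, -0.1, -1.2]
grip_width: 0.0387
finger_force: 31.1
```

{"api": "play_rows", "payload": {"motion": [[-1.6, 4.3, 0.5, 0, 0, 0, -0.3], [-1.8, 4.7, 3, 0, 0, 0, -0.3], [-1.8, 4.7, 6, 0, 0, 0, -0.3], [-1.8, 4.7, 7, 0, 0, 0, -0.3], [-1.8, 4.7, 7, 0, 0, 0, -0.3]]}}

```text
clock: 5.75
position: [0.5559, 0.0219, 0.1148]
tool_rot: [-3.141, 0.004, 0.22]
force: [-0.5, 0.1, -0.8]
grip_width: 0.0388
finger_force: 31.0
```

Run:
```python
from h import *
o=np.load('fx.npy');go(o[0],o[1],.0555,o[2]); print(observe()['grip_width'])
```

```text
at [0.5559 0.0219 0.1148] [-3.141  0.004  0.22 ] q7 [ 0.16  0.6  -0.42  1.86  0.34  0.76 -1.8 ] t 5.75 shift [-0.13 -0.09  5.93] turn [-0.     0.004  0.001]
0.03879696984362007
```

{"api": "play_rows", "payload": {"motion": [[0, -0.1, 1.5, 0, 0.004, 0, -0.3], [0, -0.1, 3, 0, 0.004, 0, -0.3], [0, -0.1, 4.2, 0, 0.004, 0, -0.3], [0, -0.1, 5, 0, 0.004, 0, -0.3], [0, -0.1, 5.2, 0, 0.004, 0, -0.3]]}}

```text
clock: 6.25
position: [0.5557, 0.0226, 0.0622]
tool_rot: [-3.141, 0.0, 0.22]
force: [-0.1, -0.4, -1.6]
grip_width: 0.0391
finger_force: 31.1
```

Run:
```python
from h import *
o=np.load('fx.npy');go(o[0],o[1],.0555,o[2])
s=observe();ci,p,d=grab('wrist');C=cloud(ci,d);yaw=o[2]
ex=np.array([np.cos(yaw),np.sin(yaw)]);ey=np.array([-ex[1],ex[0]])
Q=np.dstack([(C[:,:,:2]-o[:2])@ex,(C[:,:,:2]-o[:2])@ey,C[:,:,2]])
m=(abs(Q[:,:,1])<.015)&(abs(Q[:,:,0])<.06)&(Q[:,:,2]>.06)&(Q[:,:,2]<.11)&(d>0)
print('spare',np.percentile(Q[m],[1,50,99],axis=0).round(4).tolist())
cv2.imwrite('pics/w4.png',p[:,:,::-1])
```

```text
at [0.5557 0.0226 0.0622] [-3.141  0.     0.22 ] q7 [ 0.13  0.67 -0.38  1.89  0.4   0.65 -1.85] t 6.25 shift [-0.15 -0.01  0.67] turn [-0.  0.  0.]
spare [[-0.0288, -0.0146, 0.0625], [0.0087, -0.0001, 0.0892], [0.0297, 0.0146, 0.0921]]
```

View pics/w4.png

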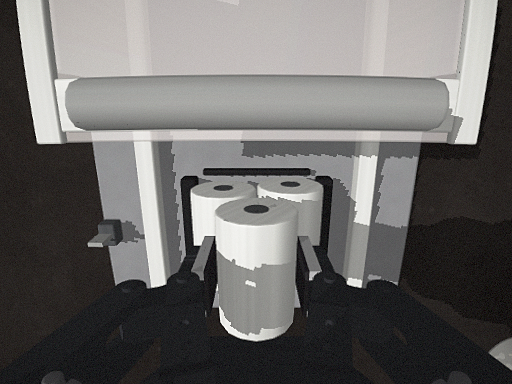

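The roller is aligned over the groove: spare at (256,265), lower rollers at (223,188) and (290,184), handle at (258,103). Now the final lowering.

{"api": "play_rows", "payload": {"motion": [[0, 0, 0.2, 0, 0, 0, -0.3], [0, 0, 0.4, 0, 0, 0, -0.3], [0, 0, 0.55, 0, 0, 0, -0.3], [0, 0, 0.65, 0, 0, 0, -0.3], [0, 0, 0.65, 0, 0, 0, -0.3]]}}

```text
clock: 6.8
position: [0.556, 0.0225, 0.0564]
tool_rot: [3.142, -0.001, 0.22]
force: [-0.1, 0.8, -1.6]
grip_width: 0.0389
finger_force: 31.1
```

{"api": "play_rows", "payload": {"motion": [[0, 0, 0.05, 0, 0, 0, -0.3], [0, 0, 0.1, 0, 0, 0, -0.3], [0, 0, 0.15, 0, 0, 0, -0.3], [0, 0, 0.15, 0, 0, 0, -0.3], [0, 0, 0.15, 0, 0, 0, -0.3]]}}

```text
clock: 7.3
position: [0.556, 0.0225, 0.055]
tool_rot: [3.142, -0.001, 0.22]
force: [0.1, 0.2, -0.6]
grip_width: 0.0391
finger_force: 31.2
```

{"api": "play_rows", "payload": {"motion": [[0, 0, 0.05, 0, 0, 0, -0.3], [0, 0, 0.1, 0, 0, 0, -0.3], [0, 0, 0.1, 0, 0, 0, -0.3], [0, 0, 0.1, 0, 0, 0, -0.3], [0, 0, 0.1, 0, 0, 0, -0.3]]}}

```text
clock: 7.8
position: [0.5562, 0.0226, 0.0548]
tool_rot: [3.141, -0.002, 0.22]
force: [-5.6, -0.4, 16.8]
grip_width: 0.039
finger_force: 32.9
```

{"api": "play_rows", "payload": {"motion": [[0, 0, -0.05, 0, 0, 0, -0.3], [0, 0, -0.08, 0, 0, 0, -0.3], [0, 0, -0.08, 0, 0, 0, 0.1], [0, 0, -0.08, 0, 0, 0, 0.4], [0, 0, -0.08, 0, 0, 0, 0.6]]}}

```text
clock: 8.3
position: [0.556, 0.0225, 0.0547]
tool_rot: [-3.142, -0.001, 0.22]
force: [-0.1, 0.0, 0.0]
grip_width: 0.0683
finger_force: 0.0
```

{"api": "play_rows", "payload": {"motion": [[0, 0, -0.5, 0, 0, 0, 0.8], [0, 0, -3, 0, 0, 0, 0.8], [0, 0, -7, 0, 0, 0, 0.8], [0, 0, -11, 0, 0, 0, 0.8], [0, 0, -15, 0, 0, 0, 0.8]]}}

```text
clock: 8.8
position: [0.5556, 0.0226, 0.2068]
tool_rot: [-3.141, -0.001, 0.22]
force: [1.0, -0.7, 0.4]
grip_width: 0.0773
finger_force: 0.0
```

Run:
```python
from h import *
o=np.load('fx.npy')
yaw=o[2]
ex=np.array([np.cos(yaw),np.sin(yaw)]);ey=np.array([-ex[1],ex[0]])
h=o[:2]+ex*.078
go(h[0]-.04*ex[0],h[1]-.04*ex[1],.21,yaw-np.pi/2)
ci,p,d=grab('wrist');C=cloud(ci,d)
Q=np.dstack([(C[:,:,:2]-o[:2])@ex,(C[:,:,:2]-o[:2])@ey,C[:,:,2]])
m=(abs(Q[:,:,1])<.03)&(abs(Q[:,:,0])<.06)&(Q[:,:,2]>.066)&(Q[:,:,2]<.11)&(d>0)
print('spare',np.percentile(Q[m],[1,50,99],axis=0).round(4).tolist(),'ridge',Q[m][Q[m][:,2]>.082].mean(0),cv2.minAreaRect(Q[m][:,:2].astype(np.float32)))
m=(abs(Q[:,:,1])<.03)&(abs(Q[:,:,0]-.08)<.04)&(Q[:,:,2]>.125)&(Q[:,:,2]<.15)&(d>0)
print('bar',m.sum(),np.percentile(Q[m],[1,50,99],axis=0).round(4).tolist())
np.savez('w5.npz',p=p,d=d,ci=ci);cv2.imwrite('pics/w5.png',p[:,:,::-1])
```

```text
at [0.5556 0.0226 0.2068] [-3.141e+00 -1.000e-03  2.200e-01] q7 [ 0.2   0.47 -0.48  1.79  0.26  0.94 -1.74] t 8.8 shift [ 3.67 -0.01 -0.32] turn [-1.000e-03 -1.000e-03  1.571e+00]
spare [[-0.0294, -0.0199, 0.0675], [0.0021, -0.0013, 0.0814], [0.0294, 0.0178, 0.085]] ridge [ 0.00054366 -0.00098757  0.08341632] ((-0.0002568662166595459, -0.0010741297155618668), (0.0602710135281086, 0.039351772516965866), 0.23106765747070312)
bar 1497 [[0.072, -0.0294, 0.1343], [0.0774, 0.0002, 0.1386], [0.0827, 0.0295, 0.1407]]
```

View pics/w5.png

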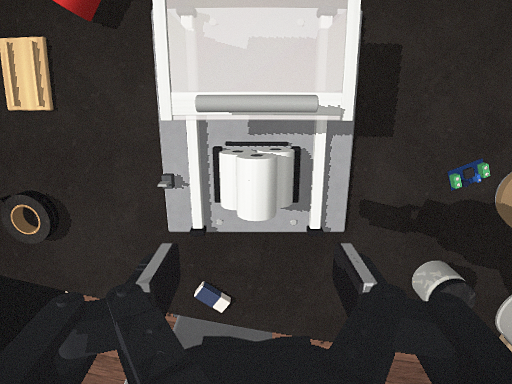

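The spare is seated: centre at fixture (0, −1 mm), top at 85 mm. The bar measures x = 77.5 mm, z = 134 mm, with the guard at home. Next I'll turn 90° and go to the handle.

{"api": "play_rows", "payload": {"motion": [[1.5, 0, 0, 0, 0, 0.149, 0.3], [3, 0, 0, 0, 0, 0.298, 0.3], [4.5, 0, 0, 0, 0, 0.447, 0.3], [6, 0, 0, 0, 0, 0.596, 0.3], [7.6, 0, 0, 0, 0, 0.745, 0.3]]}}

```text
clock: 9.35
position: [0.6305, 0.0392, 0.2052]
tool_rot: [-3.141, -0.001, -0.531]
force: [-0.3, 0.0, -0.3]
grip_width: 0.0554
finger_force: 0.0
```

{"api": "play_rows", "payload": {"motion": [[0, 0, 0, 0, 0, 0.149, 0.3], [0, 0, 0, 0, 0, 0.298, 0.3], [0, 0, 0, 0, 0, 0.447, 0.3], [0, 0, 0, 0, 0, 0.596, 0.3], [0, 0, 0, 0, 0, 0.745, 0.3]]}}

```text
clock: 9.85
position: [0.6284, 0.0384, 0.2027]
tool_rot: [3.132, 0.007, -1.05]
force: [-0.4, -0.2, -1.4]
grip_width: 0.0555
finger_force: 0.0
```

{"api": "play_rows", "payload": {"motion": [[0, 0, 0, 0, 0, 0.08, 0.2], [0, 0, 1, 0, 0, 0.08, 0.2], [0, 0, 2, 0, 0, 0.08, 0.2], [0, 0, 3, 0, 0, 0.08, 0.2], [0, 0, 3, 0, 0, 0.08, 0.2]]}}

```text
clock: 10.35
position: [0.627, 0.038, 0.1701]
tool_rot: [3.128, 0.008, -1.126]
force: [0.7, -0.1, 1.1]
grip_width: 0.0514
finger_force: 0.0
```

Run:
```python
from h import *
o=np.load('fx.npy');yaw=o[2]
ex=np.array([np.cos(yaw),np.sin(yaw)]);ey=np.array([-ex[1],ex[0]])
h=o[:2]+ex*.0775
go(h[0],h[1],.117,yaw-np.pi/2)
ci,p,d=grab('wrist');C=cloud(ci,d)
Q=np.dstack([(C[:,:,:2]-o[:2])@ex,(C[:,:,:2]-o[:2])@ey,C[:,:,2]])
m=(abs(Q[:,:,1])<.025)&(abs(Q[:,:,0]-.08)<.03)&(Q[:,:,2]>.125)&(Q[:,:,2]<.145)&(d>0)
print('bar',m.sum(),np.percentile(Q[m],[1,50,99],axis=0).round(4).tolist())
# index fin from w5
z=np.load('w5.npz',allow_pickle=True);p5,d5,c5=z['p'],z['d'],z['ci'].item()
C5=cloud(c5,d5);w=np.zeros(d5.shape,bool);w[165:198,150:184]=1
Q5=np.dstack([(C5[:,:,:2]-o[:2])@ex,(C5[:,:,:2]-o[:2])@ey,C5[:,:,2]])
mm=w&(Q5[:,:,2]>.03);print('fin',mm.sum(),np.percentile(Q5[mm],[2,50,98],axis=0).round(4).tolist())
np.savez('w6.npz',p=p,d=d,ci=ci);cv2.imwrite('pics/w6.png',np.hstack([p[:,:,::-1],cv2.resize(p5[163:200,150:185,::-1],(280,384))]))
```

```text
at [0.627  0.038  0.1701] [ 3.128  0.008 -1.126] q7 [-0.51  0.67  0.55  1.66 -0.41  0.95 -2.5 ] t 10.35 shift [ 0.04 -0.39  5.31] turn [0.014 0.006 0.225]
bar 1359 [[0.0714, -0.0245, 0.1338], [0.0777, -0.0014, 0.1387], [0.083, 0.0246, 0.1407]]
fin 42 [[-0.0092, -0.0006, 0.0317], [-0.0071, 0.1015, 0.0354], [0.0769, 0.1068, 0.3491]]
```

View pics/w6.png

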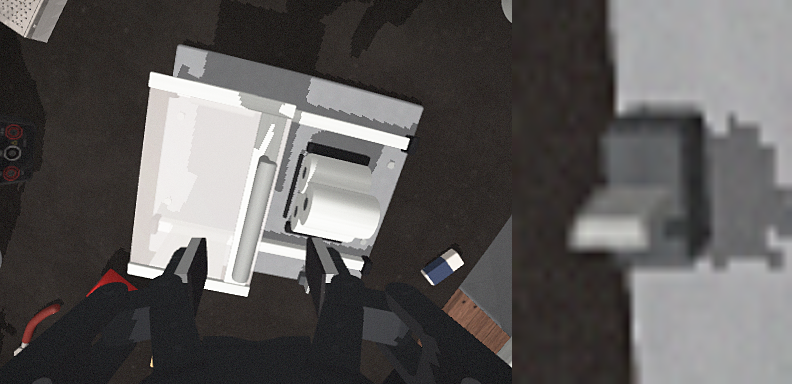

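The view shows the bar at (255,222) between the fingers, but joint 7 is at its limit (−2.5) and the yaw is 0.22 rad short. I'll turn the other way (half-turn-equivalent grasp) after rising.

{"api": "play_rows", "payload": {"motion": [[0, 0, -2, 0, 0, -0.1, 0.3], [0, 0, -4, 0, 0, -0.24, 0.3], [0, 0, -4, 0, 0, -0.38, 0.3], [0, 0, -4, 0, 0, -0.52, 0.3], [0, 0, -4, 0, 0, -0.66, 0.3]]}}

```text
clock: 10.9
position: [0.6286, 0.0378, 0.2126]
tool_rot: [3.137, 0.011, -0.461]
force: [-0.1, -0.3, -0.4]
grip_width: 0.0558
finger_force: 0.0
```

{"api": "play_rows", "payload": {"motion": [[0, 0, 0, 0, 0, -0.149, 0.3], [0, 0, 0, 0, 0, -0.298, 0.3], [0, 0, 0, 0, 0, -0.447, 0.3], [0, 0, 0, 0, 0, -0.596, 0.3], [0, 0, 0, 0, 0, -0.745, 0.3]]}}

```text
clock: 11.4
position: [0.6286, 0.0378, 0.2125]
tool_rot: [-3.138, 0.011, 0.284]
force: [-0.6, -0.3, -1.0]
grip_width: 0.0555
finger_force: 0.0
```

{"api": "play_rows", "payload": {"motion": [[0, 0, 0, 0, 0, -0.149, 0.3], [0, 0, 0, 0, 0, -0.298, 0.3], [0, 0, 0, 0, 0, -0.447, 0.3], [0, 0, 0, 0, 0, -0.596, 0.3], [0, 0, 0, 0, 0, -0.745, 0.3]]}}

```text
clock: 11.9
position: [0.6287, 0.0377, 0.2126]
tool_rot: [-3.131, 0.006, 1.029]
force: [-0.5, 0.1, 1.0]
grip_width: 0.0551
finger_force: 0.0
```

Run:
```python
from h import *
o=np.load('fx.npy');yaw=o[2]
h=o[:2]+np.array([np.cos(yaw),np.sin(yaw)])*.0777
go(h[0],h[1],.117,yaw+np.pi/2)
```

```text
at [0.6287 0.0377 0.2126] [-3.131  0.006  1.029] q7 [-0.17  0.55  0.02  1.6  -0.02  1.   -0.68] t 11.9 shift [0.27 0.13 9.56] turn [-0.012  0.001 -0.761]
```

{"api": "play_rows", "payload": {"motion": [[0, 0, 0, -0.012, 0, -0.149, 0.2], [0.1, 0.1, 0, -0.012, 0, -0.298, 0.2], [0.2, 0.1, 0, -0.012, 0, -0.447, 0.2], [0.27, 0.13, 1, -0.012, 0, -0.596, 0.2], [0.27, 0.13, 2, -0.012, 0, -0.745, 0.2]]}}

```text
clock: 12.4
position: [0.6312, 0.0395, 0.1926]
tool_rot: [3.141, 0.001, 1.774]
force: [0.4, -0.1, 0.2]
grip_width: 0.0514
finger_force: 0.0
```

Run:
```python
from h import *
o=np.load('fx.npy');yaw=o[2]
ex=np.array([np.cos(yaw),np.sin(yaw)]);ey=np.array([-ex[1],ex[0]])
h=o[:2]+ex*.0777
go(h[0],h[1],.117,yaw+np.pi/2)
ci,p,d=grab('wrist');C=cloud(ci,d)
Q=np.dstack([(C[:,:,:2]-o[:2])@ex,(C[:,:,:2]-o[:2])@ey,C[:,:,2]])
m=(abs(Q[:,:,1])<.03)&(abs(Q[:,:,0]-.08)<.03)&(Q[:,:,2]>.125)&(Q[:,:,2]<.145)&(d>0)
print('bar',m.sum(),np.percentile(Q[m],[1,50,99],axis=0).round(4).tolist())
np.savez('w7.npz',p=p,d=d,ci=ci);cv2.imwrite('pics/w7.png',p[:,:,::-1])
```

```text
at [0.6312 0.0395 0.1926] [3.141e+00 1.000e-03 1.774e+00] q7 [-0.05  0.58 -0.16  1.61  0.11  0.96 -0.04] t 12.4 shift [ 0.03 -0.11  7.56] turn [ 0.     0.001 -0.016]
bar 1339 [[0.0719, -0.0292, 0.1338], [0.0778, 0.0019, 0.1386], [0.0836, 0.0294, 0.1406]]
```

View pics/w7.png

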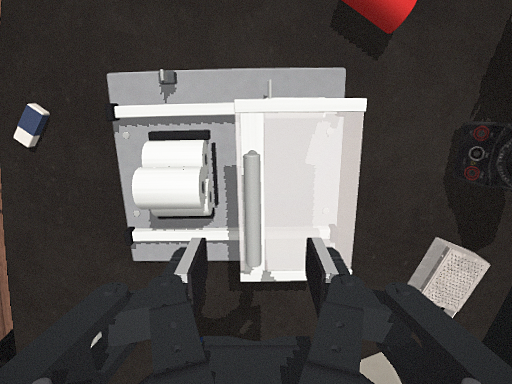

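The bar at (253,210) is centred between the fingers. The pointer fin is at (269,88), the index block at (167,77), and the stack is intact. Next I'll descend and grip.

{"api": "play_rows", "payload": {"motion": [[0, -0.1, 2, 0, 0, -0.016, 0.2], [0, -0.1, 4, 0, 0, -0.016, 0.2], [0, -0.1, 6, 0, 0, -0.016, 0.2], [0, -0.1, 7.4, 0, 0, -0.016, 0.2], [0, -0.1, 7.4, 0, 0, -0.016, 0.2]]}}

```text
clock: 12.95
position: [0.6289, 0.0392, 0.1167]
tool_rot: [-3.138, 0.001, 1.783]
force: [-0.7, -0.0, 0.4]
grip_width: 0.0513
finger_force: 0.0
```

{"api": "play_rows", "payload": {"motion": [[0, 0, 0, 0, 0, 0, -0.3], [0, 0, 0, 0, 0, 0, -0.9], [0, 0, 0, 0, 0, 0, -0.9], [0, 0, 0, 0, 0, 0, -0.9], [0, 0, 0, 0, 0, 0, -0.9]], "squeeze": 60}}

```text
clock: 13.45
position: [0.6287, 0.0393, 0.119]
tool_rot: [-3.138, 0.002, 1.784]
force: [-10.9, -2.5, 13.3]
grip_width: 0.0096
finger_force: 58.6
```

Run:
```python
from h import *
o=np.load('fx.npy');yaw=o[2]
ex=np.array([np.cos(yaw),np.sin(yaw)]);ey=np.array([-ex[1],ex[0]])
h=o[:2]+ex*.0777
go(*(o[:2]+ex*(.0777-.103)),.117,yaw+np.pi/2);s=observe();print('now fx',(s['position'][:2]-o[:2])@ex,s['grip_width'],s['finger_force'],s['force'])
z=np.load('w7.npz',allow_pickle=True);p,d,ci=z['p'],z['d'],z['ci'].item()
C=cloud(ci,d);Q=np.dstack([(C[:,:,:2]-o[:2])@ex,(C[:,:,:2]-o[:2])@ey,C[:,:,2]])
for n,(a,b,c,e) in dict(ptr=(78,97,262,277),idx=(64,90,155,180)).items():
    q=Q[a:b,c:e].reshape(-1,3); q=q[(q[:,2]>.026)&(q[:,2]<.045)&(q[:,1]>.085)]; print(n,len(q),q.round(4).tolist()[:12],np.median(q,0) if len(q) else '')
def crop(a,b,c,e): return cv2.resize(p[a:b,c:e,::-1],(390,390),interpolation=cv2.INTER_NEAREST)
cv2.imwrite('pics/c7.png',np.hstack([crop(62,92,152,182),crop(74,104,254,284)]))
```

```text
at [0.6287 0.0393 0.119 ] [-3.138e+00  2.000e-03  1.784e+00] q7 [-0.05  0.66 -0.15  1.67  0.13  0.82 -0.05] t 13.45 shift [ -0.08 -10.17   0.23] turn [-0.003  0.002 -0.006]
now fx 0.07640103893098173 0.009565297113563303 58.64817559719086 [-10.88922895  -2.48518172  13.32449847]
ptr 36 [[0.0928, 0.0952, 0.0355], [0.0938, 0.0952, 0.0351], [0.0946, 0.0951, 0.0366], [0.0928, 0.0942, 0.0365], [0.0938, 0.0943, 0.0348], [0.0946, 0.0942, 0.0365], [0.0928, 0.0934, 0.036], [0.0937, 0.0934, 0.0352], [0.0946, 0.0932, 0.0373], [0.0928, 0.0925, 0.0351], [0.0937, 0.0924, 0.0358], [0.0947, 0.0924, 0.0358]] [0.09370499 0.09017686 0.03576502]
idx 67 [[-0.0071, 0.1075, 0.0352], [-0.0082, 0.1067, 0.0352], [-0.0071, 0.1066, 0.0356], [-0.0071, 0.107, 0.0322], [-0.0068, 0.1072, 0.0299], [-0.0082, 0.1058, 0.0354], [-0.0069, 0.1056, 0.0364], [-0.0069, 0.1059, 0.0332], [-0.0074, 0.1064, 0.0283], [-0.0068, 0.1065, 0.0269], [-0.0089, 0.1048, 0.0365], [-0.0084, 0.1049, 0.0349]] [-0.00704243  0.10207973  0.03473126]
```

View pics/c7.png

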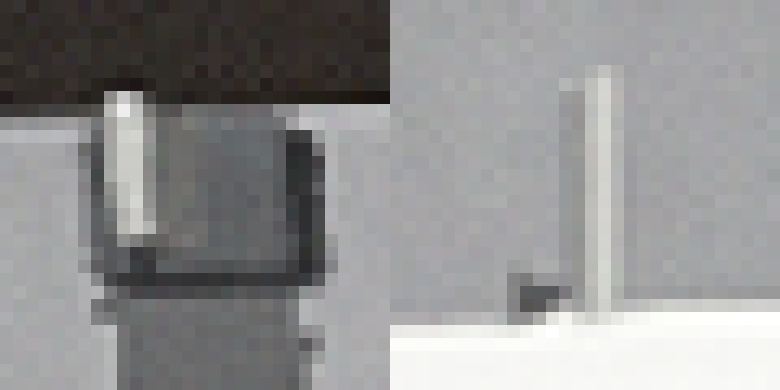

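The crops show the index fin at about (162,74) and the pointer fin at about (270,88). That gives fixture x ≈ −8 mm and ≈ +94.5 mm, so a pull of ≈ 102 mm. The handle is gripped at 59 N, so I'll pull now.

{"api": "play_rows", "payload": {"motion": [[0, -0.6, -0.1, 0, 0, 0, -0.9], [0, -1.8, -0.2, 0, 0, 0, -0.9], [0, -3.3, -0.2, 0, 0, 0, -0.9], [0, -4.6, -0.2, 0, 0, 0, -0.9], [0, -5.5, -0.2, 0, 0, 0, -0.9]]}}

```text
clock: 13.95
position: [0.5748, 0.0273, 0.1193]
tool_rot: [-3.139, 0.002, 1.784]
force: [6.9, -3.4, -25.5]
grip_width: 0.0098
finger_force: 58.4
```

{"api": "play_rows", "payload": {"motion": [[0, -1, 0, 0, 0, 0, -0.9], [0, -2.2, 0, 0, 0, 0, -0.9], [0, -3.4, 0, 0, 0, 0, -0.9], [0, -4.2, 0, 0, 0, 0, -0.9], [0, -4.5, 0, 0, 0, 0, -0.9]]}}

```text
clock: 14.45
position: [0.5312, 0.0176, 0.1194]
tool_rot: [-3.14, 0.002, 1.784]
force: [10.5, -3.3, -31.0]
grip_width: 0.0097
finger_force: 58.1
```

```bash
cat > chk.py <<'E'
from h import *
o=np.load('fx.npy');yaw=o[2]
ex=np.array([np.cos(yaw),np.sin(yaw)]);ey=np.array([-ex[1],ex[0]])
s=observe();print('fx',(s['position'][:2]-o[:2])@ex,(s['position'][:2]-o[:2])@ey,s['position'],s['tool_rot'],s['grip_width'],s['finger_force'],s['force'],s['clock'])
ci,p,d=grab('wrist');C=cloud(ci,d);Q=np.dstack([(C[:,:,:2]-o[:2])@ex,(C[:,:,:2]-o[:2])@ey,C[:,:,2]])
m=(d>0)&(Q[:,:,2]>.027)&(Q[:,:,2]<.045)
for n,lo,hi in (('ptr',.086,.095),('idx',.0975,.108)):
    q=Q[m&(Q[:,:,1]>lo)&(Q[:,:,1]<hi)&(abs(Q[:,:,0])<.05)]; q=q[q[:,2]>.033]; print(n,len(q),np.percentile(q[:,0],[5,50,95]).round(4) if len(q) else '')
v,u=np.nonzero(m&(Q[:,:,1]>.086)&(Q[:,:,1]<.11)&(abs(Q[:,:,0])<.05)); print(u.min(),u.max(),v.min(),v.max())
import sys
a,b,c,e=max(v.min()-15,0),v.max()+15,max(u.min()-20,0),u.max()+20
k=cv2.resize(p[a:b,c:e,::-1],None,fx=6,fy=6,interpolation=cv2.INTER_NEAREST)[:384,:288]
cv2.imwrite(sys.argv[1],np.hstack([p[:,:,::-1],cv2.copyMakeBorder(k,0,384-k.shape[0],0,288-k.shape[1],0)]))
E
python3 chk.py pics/w8.png
```

```text
fx -0.023581131820214346 0.0002646945853168146 [0.53115137 0.01757201 0.11937662] [-3.13959759e+00  1.80447943e-03  1.78385099e+00] 0.009715432297484623 58.126269578933716 [ 10.47751259  -3.27016851 -30.988508  ] 14.45
ptr 65 [-0.0071 -0.0057 -0.0041]
idx 59 [-0.0093 -0.0079 -0.0071]
273 281 55 86
```

View pics/w8.png

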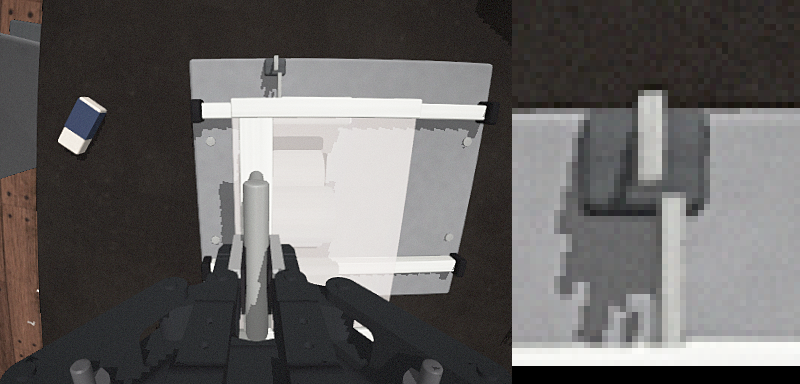

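The wrist crop shows the pointer fin (281,75) about 2.2 mm to the rear of the index fin (277,62). I'll pull 0.2 cm more and ease the upward pull.

{"api": "play_rows", "payload": {"motion": [[0, -0.1, 0.1, 0, 0, 0, -0.9], [0, -0.22, 0.14, 0, 0, 0, -0.9], [0, -0.22, 0.14, 0, 0, 0, -0.9], [0, -0.22, 0.14, 0, 0, 0, -0.9], [0, -0.22, 0.14, 0, 0, 0, -0.9]]}}

```text
clock: 15.0
position: [0.531, 0.0176, 0.1192]
tool_rot: [3.14, 0.002, 1.784]
force: [8.9, -3.2, -10.3]
grip_width: 0.0095
finger_force: 60.3
```

```bash
python3 chk.py pics/w9.png
python3 - <<'E'
from h import *
o=np.load('fx.npy');yaw=o[2];ex=np.array([np.cos(yaw),np.sin(yaw)]);ey=np.array([-ex[1],ex[0]])
ci,p,d=grab('scene');C=cloud(ci,d);Q=np.dstack([(C[:,:,:2]-o[:2])@ex,(C[:,:,:2]-o[:2])@ey,C[:,:,2]])
m=(d>0)&(abs(Q[:,:,1])<.03)&(abs(Q[:,:,0])<.05)&(Q[:,:,2]>.055)&(Q[:,:,2]<.09)
print(m.sum(),np.percentile(Q[m],[2,50,98],axis=0).round(3).tolist() if m.any() else '')
E
```

```text
fx -0.023774663580334962 0.0003066846452421931 [0.53095334 0.01757081 0.11918765] [3.14026909e+00 1.99559850e-03 1.78395415e+00] 0.009478720466118288 60.33123314380646 [  8.85682756  -3.20852854 -10.34371112] 15.0
ptr 52 [-0.007  -0.0059 -0.0048]
idx 61 [-0.0093 -0.0084 -0.0071]
273 280 55 86
113 [[-0.035, -0.019, 0.057], [-0.03, -0.002, 0.073], [-0.008, 0.018, 0.086]]
```

{"api": "play_rows", "payload": {"motion": [[0, -0.15, 0, 0, 0, 0, -0.9], [0, -0.25, 0, 0, 0, 0, -0.9], [0, -0.25, 0, 0, 0, 0, -0.9], [0, -0.25, 0, 0, 0, 0, -0.9], [0, -0.25, 0, 0, 0, 0, -0.9]]}}

```text
clock: 15.6
position: [0.5285, 0.017, 0.1192]
tool_rot: [3.14, 0.002, 1.784]
force: [10.1, -2.3, -10.2]
grip_width: 0.0095
finger_force: 60.3
```

```bash
python3 chk.py pics/w10.png
```

```text
fx -0.02626435498701249 0.0003286289970640116 [0.52851873 0.01704956 0.11917127] [3.14025889e+00 2.01607952e-03 1.78402865e+00] 0.009456594091150782 60.27405381202698 [ 10.14350782  -2.26674657 -10.20079763] 15.6
ptr 51 [-0.0095 -0.0086 -0.0072]
idx 74 [-0.0096 -0.0082 -0.0067]
276 281 55 86
```

The pointer is in line with the index (−8.6 vs −8.2 mm), at rest and held at 60 N, with the roller seated. I'll hand it in.

```bash
python3 -c "
from workcell import bot
print(bot.job_done())"
```

```text
the job is handed in; nothing more can be done
None
```

The job is handed in at about 15.6 s of the 45 s: the spare roller lies in the groove, and I am holding the guard by its handle at 60 N with the pointer about 0.4 mm from the index; no verdict was returned.

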